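# Point out the counterweight tube and its place in the centrifuge

## Task

Show a trainee how to balance the open centrifuge, touching nothing: with the fingertips, point straight down at the tube in the rack whose cap is the twin of the cap on the tube already in the rotor, staying one to two centimetres above that cap for two seconds; then point in the same way for two seconds at the empty rotor hole directly opposite the loaded tube. Come down to each from above, do not dip low over any other tube or rotor place, and finish by raising the hand at least 15 cm above the rotor hole.

Things in the scene. Friction and masses are not known exactly. Their poses are not given: they have to be found in the camera images.
- twin_tube: The tube to point at first: white plastic tube 17 mm across with a wide flat grey disc cap, 34 mm across and 12 mm tall, 100 mm long in all. It stands loose and upright in one of the four holes of the rack. Origin: centre of its underside, which is 10 mm above the bench; z runs up the tube.
- twin_cap (a point): Centre of the top of that tube's flat cap, about 110 mm above the bench.
- slim_tube: Another tube in the rack, not to be pointed at: same white tube, with a thin grey stopper 12 mm across, 105 mm long in all. Origin: centre of its underside.
- slim_cap (a point): Top of the thin stopper, about 115 mm above the bench.
- dome_tube: Another tube in the rack, not to be pointed at: same white tube, with a tall domed grey cap 22 mm across, 122 mm long in all. Origin: centre of its underside.
- dome_cap (a point): Top of the domed cap, about 132 mm above the bench.
- rack: Blue plastic tube rack, a fixed block 70 x 230 x 65 mm with a row of four holes 55 mm apart along its own y, one of them empty; the three tubes stand in the others in any order. Origin: centre of its underside.
- centrifuge: Cream benchtop centrifuge, fixed, 300 mm (own x) x 240 mm (own y), with a low round bowl 200 mm across on top, rim 150 mm above the bench. Its own -x is the control front; behind the bowl, at own +x, its round lid stands open, leaning 35 degrees backward beyond upright from a hinge 135 mm behind the rotor's axis, its top about 325 mm above the bench. Origin: centre of its underside; the rotor's axis is 20 mm from it towards own -x.
- rotor_centre (a point): On the rotor's axis at the height of the hole mouths, 149 mm above the bench. The aluminium rotor has six upright sleeves (25 mm outside, 19 mm hole) evenly spaced on a circle of 45 mm radius round a hub 7 mm lower than the mouths at its nut; it stands at any angle and turns at a light touch: do not turn it.
- loaded_cap (a point): Centre of the top of the cap on the loaded tube, the only tube in the rotor, 179 mm above the bench: a flat grey disc cap 34 mm across like the twin's, 45 mm from the rotor's axis.
- opposite_hole (a point): Centre of the mouth of the empty rotor hole directly opposite the loaded tube (90 mm from it, across the axis), 149 mm above the bench; the second thing to point at. Its z points up.
- amber_jar: Bystander, loose, leave alone: amber glass jar with black cap, 56 mm across, 75 mm tall. Origin: centre of its underside.
- beaker: Bystander, loose, leave alone: glass beaker, 72 mm across, 90 mm tall. Origin: centre of its underside. Other bench things, not listed, are all under 170 mm tall.
Not all that is in view belongs to the job. Leave any turquoise or yellow look-alike of the twin_tube alone.

How it is judged:
By the outcome, as a careful person would: the job done as asked, in the order asked, and still so for the second after the job is handed in, with the robot touching nothing.
It also fails if it takes over 43 s, if anything falls off the work surface, if the arm or the gripper's body presses on something with over 40 N, if the wrist force passes 120 N, or if a joint passes its speed limit or range.

## Robot

A 7-joint arm with a two-finger parallel gripper is mounted at the origin on the work surface. World frame = base frame: x ahead of the robot, y to its left, z up, the work surface at z = 0. Lengths are in m, angles in rad, forces in N, time in s.
With the tool pointing down it reaches from about 0.425 to 1.025 m from the base axis. Payload 9.4 kg.
Tool frame: the origin (TCP) lies between the finger pads; the fingertips stand 8 mm ahead of it and the grasp point (between the pads) lies 11 mm behind it (tcp_to_tips is the distance from the TCP to the fingertips, in m); y points along the fingers, z is the direction in which the jaws open and shut, and the axes are right-handed (so a half turn about y gives the same grasp; the last joint's range is limited). The gripper opens to 93 mm and grips with 3 to 60 N. Pads are 15 mm wide; open, the fingers measure 128 mm over their backs; the gripper's body (75 mm by 188 mm) begins 65 mm behind the grasp point.
Start: joints at [1.048, 0.599, -0.003, 1.599, 0.002, 0.943, -0.08], TCP at [0.313, -0.654, 0.227] pointing down, gripper open.
Joint ranges: [-2.57, 2.57], [-0.35, 1.97], [-1.29, 1.29], [0.11, 2.56], [-1.05, 4.19], [0.11, 1.86], [-2.63, 2.63]. Speed limits (rad/s): [2.22, 2.22, 3.01, 3.01, 3.14, 3.14, 3.14].

## Interface

Orientations are given as [roll, pitch, yaw] about the fixed x, y, z axes, in that order (R = Rz(yaw) Ry(pitch) Rx(roll)).
In Python, from station import * gives the robot as it stands.
- The arm moves only by the tool servo_tool, never from a script. Its argument "series" is a list that holds one entry, the list of rows, each a list of 7 numbers: the shift along the world's x, y, z in units of 20 cm (1.0 is 20 cm), then the turn, a rotation vector about the world's x, y, z in units of pi/4 rad (1.0 is pi/4 rad), then the opening, from 0 (shut) to 1 (fully open). In form: [[[tx, ty, tz, rx, ry, rz, jaw], ...]]. A call has 1 to 12 rows; each row is the pose to reach, as a shift and turn from the pose measured when the call began; what a row does not reach only later rows make up. A row lasts 1/10 s, in which the tool goes at most 50 mm and 8.59 degrees, less where a joint would pass 70% of its speed; a pose out of reach is approached as far as the arm can. A call with a number of a shift or a turn outside -1 to 1 is refused whole. A call with a gripper value outside its range is refused whole. The fingers move at their own pace and stop on an object; "newtons" is the grip in N (left out, the last holds). Time passes only in rows, so rows that repeat a pose let the fingers close. It gives the time, the measured TCP pose, the force and the opening at its end, in the units of the state.
- sense(): the state, without advancing time (a new reading comes with each control period).
- snapshot(name): name is "scene" or "top" or "wrist"; returns a dict with "img" (420x560x3 uint8, blue, green, red), "mtx" (3x3 intrinsics, pixels), "R" (3x3) and "t" (3): a world point X has camera coordinates R X + t. Camera axes: x right, y down, z forward; pixel columns grow to the right and rows downward; lengths in m; the calibration is good to about 2 mm. A picture is of the moment at which its call begins. There is no depth.
- job_done(): hands the job in, once; it reports no verdict.
Trained networks look in a picture, given as the dict that the camera call returned (one of the last four; its "shot" number tells which), for a name from the list of things; names that differ only in an ending like _2 or _b are one class to them, and where a whole thing is asked for, a point or a joint stands for the part that bears it (a point fixed in the world has none). Each returns a list of dicts, best first, with "score" (0 to 1); they miss things now and then, are a little off and sometimes report something else, mostly with a low value. They report only what shows in the picture. A call takes as long as a camera call. They do not tell look-alikes from the thing itself.
- outline_of(picture, thing): "mask" (420x560 bool, what is visible of it) and "rect" ([centre column, centre row, width, height] in pixels, round what is visible of it).
- landmark_of(picture, thing): "point" ([column, row] in pixels: a listed point, or the origin of a listed thing).
The state is a dict: "t": time; "joint_pos": joint angles; "qd": joint speeds; "tau": joint torques, N m; "position": TCP position; "eef_rot": TCP orientation; "contact_force": force on the tool from outside, world axes, zero at the start; "ft_torque": the same for the moment, N m; "width": finger opening in m.
Only numpy, scipy, OpenCV 4.12 (cv2) and the standard library are available. Lean on these libraries where they do the work, as an engineer would, in place of code of your own. Each camera call takes 0.05 s, during which the arm holds its last target. There are 200 camera calls.

## Working session

There is one attempt and no reset: what is moved stays moved. The work goes in short steps, Python scripts to look and compute and a tool call to move; the robot and the scene stay as the last step left them, time stands still between calls to the robot, and variables do not carry over. Pictures are saved under pics/ and viewed, about 8 in all and at most 12, crops included, and the job is handed in when it is done.

Besides the shell and the picture viewer there is one more tool, called as a command line: name --argument value ..., lists and objects as JSON in quotes. servo_tool: Moves the arm, as the interface text tells. Its arguments: {"type":"object","properties":{"series":{"type":"array","items":{"type":"array","items":{"type":"array","items":{"type":"number","minimum":-1,"maximum":1}}}},"newtons":{"type":"number"}},"required":["series"]}

```bash
mkdir -p pics
cat > h.py <<'E'
from station import *
import numpy as np, cv2
def ray(p,px):
    K=np.array(p["mtx"]);R=np.array(p["R"]);t=np.array(p["t"])
    d=R.T@np.linalg.inv(K)@np.array([px[0],px[1],1.]);return -R.T@t,d
def atz(p,px,z):
    c,d=ray(p,px);return c+d*(z-c[2])/d[2]
def proj(p,X):
    v=np.array(p["mtx"])@(np.array(p["R"])@np.array(X)+np.array(p["t"]));return v[:2]/v[2]
E
python3 - <<'E'
from h import *
s=sense();print(s["t"],s["position"],s["eef_rot"],s["width"])
Z=dict(twin_cap=.11,slim_cap=.115,dome_cap=.132,rotor_centre=.149,loaded_cap=.179,opposite_hole=.149)
for n in("top","scene"):
    p=snapshot(n);cv2.imwrite(f"pics/{n}1.png",p["img"])
    print(n,"cam",ray(p,(0,0))[0].round(3))
    for k,z in Z.items():
        for r in landmark_of(p,k)[:3]:print(k,np.round(r["point"],1),round(r["score"],2),atz(p,r["point"],z).round(3))
E
```

```text
0.0 [ 0.31239542 -0.65371015  0.2257547 ] [-1.57238557e+00 -1.20432973e-04 -2.69570803e+00] 0.0925896552094214
top cam [0.365 0.054 1.188]
twin_cap [209.6 289.1] 0.68 [0.353 0.179 0.11 ]
twin_cap [177.8 287.5] 0.6 [0.358 0.253 0.11 ]
twin_cap [192.8 243.5] 0.55 [0.46  0.219 0.11 ]
slim_cap [233.5 226.3] 0.48 [0.499 0.122 0.115]
dome_cap [214.5 231.6] 0.67 [0.485 0.165 0.132]
rotor_centre [375.7 180.8] 0.81 [ 0.596 -0.215  0.149]
rotor_centre [214.3 232.7] 0.41 [0.481 0.164 0.149]
rotor_centre [275.  153.4] 0.19 [0.667 0.021 0.149]
loaded_cap [370.9 163.1] 0.6 [ 0.631 -0.199  0.179]
opposite_hole [380.6 198.5] 0.63 [ 0.554 -0.224  0.149]
scene cam [0.962 0.641 0.752]
twin_cap [386.7 214.5] 0.89 [0.361 0.187 0.11 ]
twin_cap [361.7 241.3] 0.75 [0.462 0.217 0.11 ]
twin_cap [405.4 228.5] 0.62 [0.361 0.241 0.11 ]
slim_cap [318.7 218. ] 0.67 [0.494 0.116 0.115]
dome_cap [339.5 223.3] 0.75 [0.481 0.167 0.132]
dome_cap [322.6 217.3] 0.6 [0.499 0.133 0.132]
rotor_centre [204.6 146.1] 0.69 [ 0.587 -0.224  0.149]
loaded_cap [191.2 146.3] 0.68 [ 0.632 -0.198  0.179]
```

Run:
```python
import cv2
a=cv2.imread("pics/top1.png");b=cv2.imread("pics/scene1.png")
cv2.imwrite("pics/c1.png",cv2.resize(a[110:330,140:440],None,fx=2.6,fy=2.6,interpolation=cv2.INTER_CUBIC))
```

```text
(no output)
```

View pics/scene1.png

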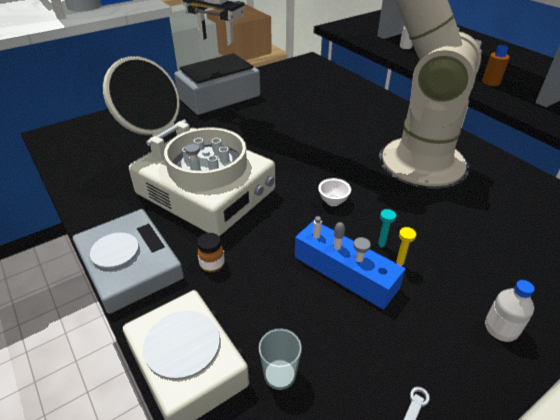

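View pics/c1.png

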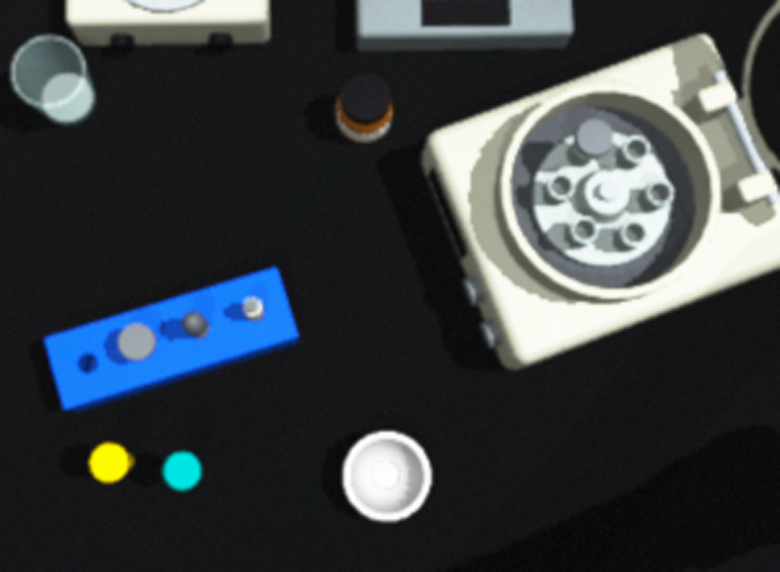

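The crops show the grey flat cap at top-image px (192,241), between the empty hole and the dome, and the turquoise and yellow look-alikes in front of the rack. The loaded cap is at about (368,163). The hole opposite it is at about (383,200), with the rotor axis at about (374,183).

Run:
```python
from h import *
p=snapshot("top")
c=lambda u,v:(140+(u+.5)/2.6-.5,110+(v+.5)/2.6-.5)
print("twin",atz(p,c(136,341),.11),"centre",atz(p,c(609.5,190),.149),"hole",atz(p,c(631,234),.149),"loaded",atz(p,c(594,138),.179))
```

```text
twin [0.46675463 0.2208858  0.11      ] centre [ 0.59152313 -0.21124723  0.149     ] hole [ 0.55071428 -0.22835434  0.149     ] loaded [ 0.6322601  -0.19251387  0.179     ]
```

servo_tool --series '[[[0.02, 0, 0.2, 0, 0, 0, 0], [0.05, 0.1, 0.5, 0, 0, 0, 0], [0.1, 0.3, 0.5, 0, 0, 0, 0], [0.15, 0.5, 0.5, 0, 0, 0, 0], [0.25, 0.7, 0.5, 0, 0, 0, 0], [0.35, 0.9, 0.5, 0, 0, 0, 0], [0.4, 1, 0.5, 0, 0, 0, 0], [0.4, 1, 0.5, 0, 0, 0, 0]]]'

```text
t: 1.55
position: [0.395, -0.4507, 0.3272]
eef_rot: [-1.571, 0.002, -2.69]
contact_force: [0.2, -0.2, -0.2]
width: 0.0337
```

servo_tool --series '[[[0.1, 0.25, 0, 0, 0, 0, 0], [0.2, 0.5, 0, 0, 0, 0, 0], [0.3, 0.75, 0, 0, 0, 0, 0], [0.35, 1, 0, 0, 0, 0, 0], [0.35, 1, 0, 0, 0, 0, 0]]]'

```text
t: 2.05
position: [0.4662, -0.2468, 0.3275]
eef_rot: [-1.571, 0.003, -2.686]
contact_force: [0.3, 0.1, -0.8]
width: 0.0003
```

servo_tool --series '[[[0, 0.25, 0, 0, 0, 0, 0], [0, 0.5, 0, 0, 0, 0, 0], [0, 0.75, 0, 0, 0, 0, 0], [0, 1, 0, 0, 0, 0, 0], [0, 1, 0, 0, 0, 0, 0], [0, 1, 0, 0, 0, 0, 0]]]'

```text
t: 2.65
position: [0.4666, -0.0466, 0.3276]
eef_rot: [-1.571, 0.003, -2.684]
contact_force: [-0.8, -0.2, -1.0]
width: 0.0004
```

servo_tool --series '[[[0, 0.25, 0, 0, 0, 0, 0], [0, 0.5, 0, 0, 0, 0, 0], [0, 0.75, 0, 0, 0, 0, 0], [0, 1, 0, 0, 0, 0, 0], [0, 1, 0, 0, 0, 0, 0], [0, 1, 0, 0, 0, 0, 0]]]'

```text
t: 3.25
position: [0.4674, 0.1524, 0.3273]
eef_rot: [-1.571, 0.002, -2.684]
contact_force: [0.0, -0.2, 0.2]
width: 0.0003
```

servo_tool --series '[[[0, 0.2, 0, 0, 0, 0, 0], [0, 0.34, 0, 0, 0, 0, 0], [0, 0.34, 0, 0, 0, 0, 0], [0, 0.34, 0, 0, 0, 0, 0]]]'

```text
t: 3.65
position: [0.4683, 0.2179, 0.327]
eef_rot: [-1.57, 0.001, -2.687]
contact_force: [0.5, -1.2, -0.1]
width: 0.0006
```

Run:
```python
from h import *
s=sense();print(s["position"])
p=snapshot("wrist");cv2.imwrite("pics/w1.png",p["img"]);print("cam",ray(p,(0,0))[0])
for r in landmark_of(p,"twin_cap")[:3]:print(np.round(r["point"],1),r["score"],atz(p,r["point"],.11))
for r in outline_of(p,"twin_cap")[:3]:print("rect",np.round(r["rect"],1),r["score"])
print("pred",proj(p,[.4668,.2209,.11]))
```

```text
[0.46829877 0.21789456 0.32699547]
cam [0.5309546  0.24813855 0.48528381]
[279.3 186.8] 0.77 [0.46658948 0.22236931 0.11      ]
[218.2 264. ] 0.59 [0.36097662 0.24493077 0.11      ]
rect [284.8 186.6  33.4  29.3] 0.93
rect [220.2 254.4  27.7  40.9] 0.63
pred [280.67454683 187.23648136]
```

View pics/w1.png

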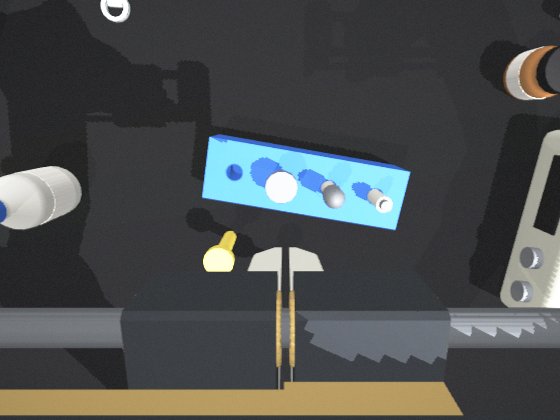

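The wrist view shows the wide flat cap at px (281,187), which matches the prediction to within 1 px. The dome and slim caps are to its right, and the yellow look-alike is lower left. I'm descending in stages.

servo_tool --series '[[[-0.008, 0.018, 0, 0, 0, 0, 0], [-0.008, 0.018, -0.2, 0, 0, 0, 0], [-0.008, 0.018, -0.4, 0, 0, 0, 0], [-0.008, 0.018, -0.6, 0, 0, 0, 0], [-0.008, 0.018, -0.75, 0, 0, 0, 0], [-0.008, 0.018, -0.85, 0, 0, 0, 0], [-0.008, 0.018, -0.92, 0, 0, 0, 0], [-0.008, 0.018, -0.96, 0, 0, 0, 0], [-0.008, 0.018, -0.97, 0, 0, 0, 0], [-0.008, 0.018, -0.97, 0, 0, 0, 0], [-0.008, 0.018, -0.97, 0, 0, 0, 0]]]'

```text
t: 4.9
position: [0.4668, 0.2216, 0.134]
eef_rot: [-1.57, 0.003, -2.688]
contact_force: [-0.2, 0.0, 0.4]
width: 0.0007
```

Run:
```python
from h import *
s=sense();print(s["position"],s["eef_rot"],s["contact_force"])
p=snapshot("scene");cv2.imwrite("pics/s2.png",cv2.resize(p["img"][150:310,270:430],None,fx=3.5,fy=3.5,interpolation=cv2.INTER_CUBIC))
```

```text
[0.46683375 0.22162788 0.13397602] [-1.56975141  0.00312548 -2.6879213 ] [-0.18233011  0.00384018  0.39568601]
```

View pics/s2.png

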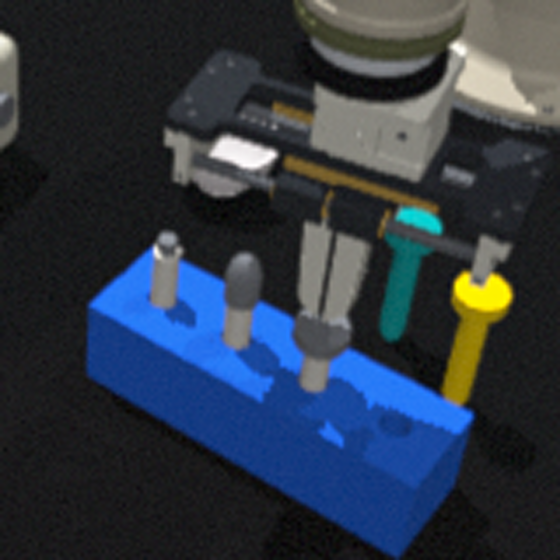

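The closed tips stand over the flat cap, about 16 mm above it. I'll hold for 2.4 s, then rise.

servo_tool --series '[[[0, 0, 0, 0, 0, 0, 0], [0, 0, 0, 0, 0, 0, 0], [0, 0, 0, 0, 0, 0, 0], [0, 0, 0, 0, 0, 0, 0], [0, 0, 0, 0, 0, 0, 0], [0, 0, 0, 0, 0, 0, 0], [0, 0, 0, 0, 0, 0, 0], [0, 0, 0, 0, 0, 0, 0], [0, 0, 0, 0, 0, 0, 0], [0, 0, 0, 0, 0, 0, 0], [0, 0, 0, 0, 0, 0, 0], [0, 0, 0, 0, 0, 0, 0]]]'

```text
t: 6.15
position: [0.4668, 0.2217, 0.134]
eef_rot: [-1.57, 0.003, -2.688]
contact_force: [0.0, -0.4, 0.2]
width: 0.0006
```

servo_tool --series '[[[0, 0, 0, 0, 0, 0, 0], [0, 0, 0, 0, 0, 0, 0], [0, 0, 0, 0, 0, 0, 0], [0, 0, 0, 0, 0, 0, 0], [0, 0, 0, 0, 0, 0, 0], [0, 0, 0, 0, 0, 0, 0], [0, 0, 0, 0, 0, 0, 0], [0, 0, 0, 0, 0, 0, 0], [0, 0, 0, 0, 0, 0, 0], [0, 0, 0, 0, 0, 0, 0], [0, 0, 0, 0, 0, 0, 0], [0, 0, 0, 0, 0, 0, 0]]]'

```text
t: 7.35
position: [0.4668, 0.2217, 0.134]
eef_rot: [-1.57, 0.003, -2.688]
contact_force: [0.6, -0.2, -0.6]
width: 0.0004
```

servo_tool --series '[[[0, 0, 0.2, 0, 0, 0, 0], [0, 0, 0.45, 0, 0, 0, 0], [0, 0, 0.7, 0, 0, 0, 0], [0, 0, 0.9, 0, 0, 0, 0], [0, 0, 1, 0, 0, 0, 0], [0, -0.2, 1, 0, 0, 0, 0], [0, -0.45, 1, 0, 0, 0, 0], [0.05, -0.7, 1, 0, 0, 0, 0], [0.1, -0.9, 1, 0, 0, 0, 0], [0.1, -1, 1, 0, 0, 0, 0], [0.1, -1, 1, 0, 0, 0, 0]]]'

```text
t: 8.45
position: [0.4867, 0.0183, 0.3339]
eef_rot: [-1.569, 0.002, -2.693]
contact_force: [0.3, 1.1, 0.3]
width: 0.0004
```

servo_tool --series '[[[0.05, -0.2, 0, 0, 0, 0, 0], [0.1, -0.45, 0, 0, 0, 0, 0], [0.15, -0.7, 0, 0, 0, 0, 0], [0.2, -0.9, 0, 0, 0, 0, 0], [0.25, -1, 0, 0, 0, 0, 0], [0.25, -1, 0, 0, 0, 0, 0], [0.25, -1, 0, 0, 0, 0, 0]]]'

```text
t: 9.15
position: [0.5368, -0.1802, 0.3335]
eef_rot: [-1.57, 0.002, -2.692]
contact_force: [-0.9, 1.0, -0.1]
width: 0.0006
```

servo_tool --series '[[[0.05, -0.15, 0, 0, 0, 0, 0], [0.07, -0.24, 0, 0, 0, 0, 0], [0.07, -0.24, 0, 0, 0, 0, 0], [0.07, -0.24, 0, 0, 0, 0, 0]]]'

```text
t: 9.55
position: [0.5507, -0.2272, 0.3334]
eef_rot: [-1.571, 0.002, -2.692]
contact_force: [0.0, 0.8, -0.1]
width: 0.0003
```

Run:
```python
from h import *
s=sense();print(s["position"])
p=snapshot("wrist")
for k,z in(("loaded_cap",.179),("opposite_hole",.149),("rotor_centre",.149)):
  for r in landmark_of(p,k)[:2]:print(k,np.round(r["point"],1),r["score"],atz(p,r["point"],z))
q=proj(p,[.5507,-.2284,.149]);print("pred",q)
u,v=(np.clip(q-[90,80],0,None)).astype(int);print("off",u,v)
cv2.imwrite("pics/w2.png",cv2.resize(p["img"][v:v+160,u:u+180],None,fx=3.5,fy=3.5,interpolation=cv2.INTER_CUBIC))
```

```text
[ 0.55065157 -0.22717933  0.3334175 ]
loaded_cap [293.1  92.6] 0.79 [ 0.63401778 -0.19504395  0.179     ]
opposite_hole [290.  193.3] 0.89 [ 0.55338927 -0.23197843  0.149     ]
rotor_centre [292.2 145.9] 0.7 [ 0.59393775 -0.21447524  0.149     ]
pred [285.34484283 194.20165527]
off 195 114
```

View pics/w2.png

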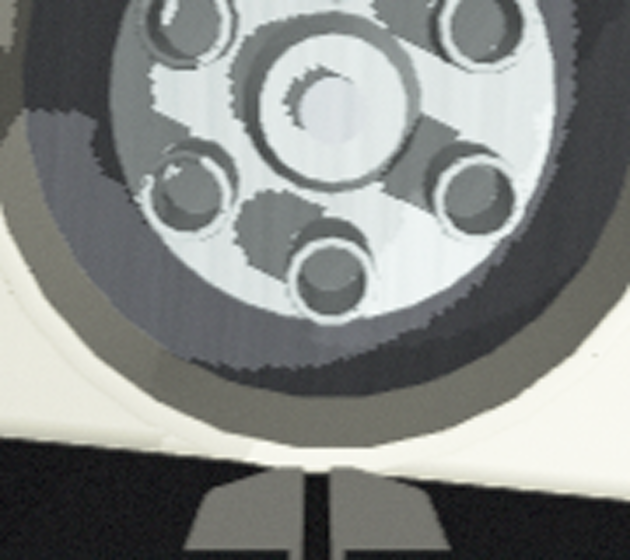

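The wrist view shows the mouth of the opposite hole at px (290,194), about (0.553, -0.232), 4 mm from the top camera's estimate. I'll use the mean of (0.552, -0.230) and descend.

servo_tool --series '[[[0.007, -0.016, 0, 0, 0, 0, 0], [0.007, -0.016, 0, 0, 0, 0, 0], [0.007, -0.016, -0.2, 0, 0, 0, 0], [0.007, -0.016, -0.4, 0, 0, 0, 0], [0.007, -0.016, -0.55, 0, 0, 0, 0], [0.007, -0.016, -0.68, 0, 0, 0, 0], [0.007, -0.016, -0.76, 0, 0, 0, 0], [0.007, -0.016, -0.795, 0, 0, 0, 0], [0.007, -0.016, -0.805, 0, 0, 0, 0], [0.007, -0.016, -0.805, 0, 0, 0, 0], [0.007, -0.016, -0.805, 0, 0, 0, 0]]]'

```text
t: 10.85
position: [0.5527, -0.2304, 0.1737]
eef_rot: [-1.569, 0.004, -2.691]
contact_force: [0.3, 1.0, 1.2]
width: 0.0004
```

Run:
```python
from h import *
s=sense();print(s["position"],s["eef_rot"],s["contact_force"])
p=snapshot("wrist");q=proj(p,[.552,-.23,.149]);print("target",q,"tips",proj(p,s["position"]-np.array([0,0,.008])))
cv2.imwrite("pics/w3.png",p["img"])
p=snapshot("scene");a=cv2.resize(p["img"][90:220,120:290],None,fx=3.2,fy=3.2,interpolation=cv2.INTER_CUBIC)
cv2.imwrite("pics/s3.png",a)
```

```text
[ 0.55269036 -0.23044851  0.17369179] [-1.56928098  0.00371592 -2.691053  ] [0.31975276 0.97711859 1.15315281]
target [282.27714307 254.94478971] tips [283.57465049 266.50532914]
```

View pics/w3.png

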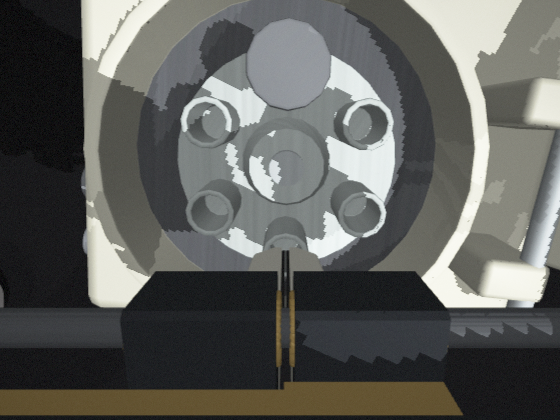

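View pics/s3.png

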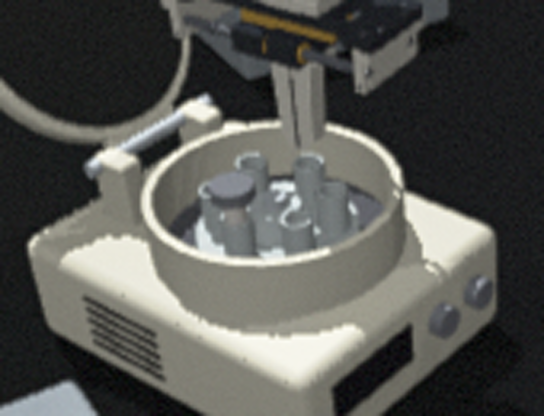

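The tips are 16.7 mm above the hole mouth, in line with the hub and the loaded cap, and touching nothing. I'll lower 1.5 mm, hold, then raise.

servo_tool --series '[[[0, 0, -0.008, 0, 0, 0, 0], [0, 0, -0.008, 0, 0, 0, 0], [0, 0, -0.008, 0, 0, 0, 0], [0, 0, -0.008, 0, 0, 0, 0], [0, 0, -0.008, 0, 0, 0, 0], [0, 0, -0.008, 0, 0, 0, 0], [0, 0, -0.008, 0, 0, 0, 0], [0, 0, -0.008, 0, 0, 0, 0], [0, 0, -0.008, 0, 0, 0, 0], [0, 0, -0.008, 0, 0, 0, 0], [0, 0, -0.008, 0, 0, 0, 0], [0, 0, -0.008, 0, 0, 0, 0]]]'

```text
t: 12.15
position: [0.5526, -0.2304, 0.172]
eef_rot: [-1.569, 0.004, -2.691]
contact_force: [0.1, -0.6, 0.0]
width: 0.0003
```

servo_tool --series '[[[0, 0, 0, 0, 0, 0, 0], [0, 0, 0, 0, 0, 0, 0], [0, 0, 0, 0, 0, 0, 0], [0, 0, 0, 0, 0, 0, 0], [0, 0, 0, 0, 0, 0, 0], [0, 0, 0, 0, 0, 0, 0], [0, 0, 0, 0, 0, 0, 0], [0, 0, 0, 0, 0, 0, 0], [0, 0, 0, 0, 0, 0, 0], [0, 0, 0, 0, 0, 0, 0], [0, 0, 0, 0, 0, 0, 0], [0, 0, 0, 0, 0, 0, 0]]]'

```text
t: 13.35
position: [0.5526, -0.2304, 0.172]
eef_rot: [-1.569, 0.004, -2.691]
contact_force: [-0.3, -0.7, 0.2]
width: 0.0003
```

servo_tool --series '[[[0, 0, 0.15, 0, 0, 0, 0], [0, 0, 0.35, 0, 0, 0, 0], [0, 0, 0.6, 0, 0, 0, 0], [0, 0, 0.85, 0, 0, 0, 0], [0, 0, 1, 0, 0, 0, 0], [0, 0, 1, 0, 0, 0, 0], [0, 0, 1, 0, 0, 0, 0]]]'

```text
t: 14.05
position: [0.5525, -0.2304, 0.3723]
eef_rot: [-1.569, 0.004, -2.691]
contact_force: [-0.1, -0.1, -0.1]
width: 0.0006
```

servo_tool --series '[[[0, 0, 0.15, 0, 0, 0, 0], [0, 0, 0.2, 0, 0, 0, 0], [0, 0, 0.2, 0, 0, 0, 0], [0, 0, 0.2, 0, 0, 0, 0], [0, 0, 0.2, 0, 0, 0, 0], [0, 0, 0.2, 0, 0, 0, 0]]]'

```text
t: 14.65
position: [0.5521, -0.2303, 0.4111]
eef_rot: [-1.57, 0.003, -2.691]
contact_force: [-0.8, -0.2, 0.3]
width: 0.0005
```

Run:
```python
from h import *
s=sense();print(s["t"],s["position"],s["contact_force"],np.abs(s["qd"]).max())
p=snapshot("scene");a=cv2.imread("pics/scene1.png")
d=cv2.absdiff(a,p["img"]).max(2)
print("diff px rack/tubes",(d[205:305,290:420]>60).sum(),"rotor",(d[135:175,160:245]>60).sum())
job_done()
```

```text
14.65 [ 0.55213042 -0.23034451  0.4111068 ] [-0.81772038 -0.21005608  0.29853297] 0.006143662077408333
diff px rack/tubes 975 rotor 59
the job is handed in; nothing more can be done
```

I pointed at both places in the order asked and handed the job in at about 14.7 s.

- **Twin cap:** with the fingers closed, the tips held about 16 mm above the twin tube's flat grey cap for 2.4 s. The top and wrist cameras agreed on the cap's position to about 1–2 mm.
- **Opposite hole:** the tips then held 15–17 mm above the mouth of the hole opposite the loaded tube for 2.4 s. The two cameras disagreed by about 4 mm here, so I aimed at the mean. The wrist view at the hold showed the tips in line with the hub and the loaded cap.
- **Finish:** I raised the hand straight up, leaving the tips about 25 cm above the hole.

**Contact:** force readings stayed within about 1.5 N at every check, which is noise level, so I saw no sign of contact.

**Unresolved check:** my last check compared the first and final scene pictures. Few pixels changed at the rotor (59), but 975 changed in the rack region. The arm and its shadow may explain that, since the arm had moved between the two pictures. I did not view the final picture to confirm, so I have not shown that nothing in the rack moved.

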